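Spent battery through the spring flap

TASK

Put the spent battery block into the drop box: with one finger push the yellow self-closing flap open and hold it open, and with the other finger push the battery along its lane through the doorway so that it drops into the bin. Only push: do not lift the battery, do not let it touch the flap, and leave the wagon, the paint tin and the glue bottle where they are. Finish with the battery lying in the bin and the flap shut again behind it.

Things in the scene. Friction and masses are not known exactly. Their poses are not given: they have to be found in the camera images.
- bin: Fixed drop box with a wooden ledge before it. Origin: at table level, midway across the doorway, in the plane of the shut flap. x points from the ledge through the doorway into the bin, y left, z up; all numbers below are mm in this frame. Ledge: flat block, top z=70, x=-170 to 0, y=-70 to 130. Grey bin: inside x=0 to 150, y=-60 to 60, open on top; clear side and back panels up to z=112.
- sill (a point): Where the lane ends at the ledge's edge, bin (0, -27, 70). Beyond is no floor: a thing pushed over tips and drops once its middle has passed x=0. The lane runs along x at y=-27 between two aluminium rails 5 mm high and 4 mm wide, inner faces y=-42 and -12, x=-149 to -4. Left of it (y=-8 to 60) the ledge is bare and flat up to the flap.
- bin_floor (a point): Middle of the grey bin's inner floor, 65 mm below the ledge's top, bin (75, 0, 5).
- hinge (a point): Foot of the flap's upright hinge axis, left of the doorway, bin (0, 42, 70). The doorway has no lintel: it is open upwards between a hinge post (y=48 to 64) and a stop post (y=-48 to -61), both up to z=116. A finger pushing the flap 15 mm right of the hinge opens it to 0.95 rad with some 20 mm of travel.
- gate (a joint): Angle (rad) of the yellow flap: 0 shut, up to 1.65 as it swings into the bin about the upright hinge. Flat plate 4 mm thick, z=74 to 112, y=40 to -43 when shut. A spring (0.05 N m shut, 0.1 wide open) shuts it in about half a second. From 0.95 rad on it is clear of the lane; a finger standing in the doorway left of the lane holds it open.
- gate_edge (a point): Middle of the flap's free upright edge, 85 mm from the hinge axis, at z=93.
- battery_mid (a point): Centre of the spent battery block: a loose box, black with an orange band at the end nearest the robot, 38 mm long (its x axis, along the lane), 26 mm wide (y), 20 mm high (z), about 45 g, lying on the ledge in its lane (centre at z=80).
- wagon: Bystander: small red open model wagon, loose, 64 x 19 x 24 mm, standing on the ledge to the left of the lane. Origin at the middle of its underside.
- paint: Bystander: small paint tin with green label, loose, diameter 34 mm, 36 mm high, on the table to the right of the ledge. Origin at the middle of its underside.
- glue: Bystander: small glue bottle with red cap, loose, diameter 36 mm, 75 mm high, on the table to the right of the bin. Origin at the middle of its underside.
Not all that is in view belongs to the job. Of the things shaped like the part that bears battery_mid, the black one is meant.

How it is judged:
By the outcome, as a careful person would: the job done as asked, in the order asked, and still so for the second after the job is handed in, with the robot touching nothing.
It also fails if it takes over 35 s, if anything falls off the work surface, if the arm or the gripper's body presses on something with over 40 N, if the wrist force passes 120 N, or if a joint passes its speed limit or range.

ROBOT

A 7-joint arm with a two-finger parallel gripper is mounted at the origin on the work surface. World frame = base frame: x ahead of the robot, y to its left, z up, the work surface at z = 0. Lengths are in m, angles in rad, forces in N, time in s.
With the tool pointing down it reaches from about 0.425 to 0.825 m from the base axis. Payload 3.6 kg.
Tool frame: the origin (TCP) lies where the fingers leave the gripper's body, on its centre line; the fingertips stand 73 mm ahead of it and the grasp point (between the pads) lies 54 mm ahead of it; x points along the fingers, y is the direction in which the jaws open and shut, and the axes are right-handed (so a half turn about x gives the same grasp; the last joint's range is limited). The gripper opens to 85 mm and grips with 20 to 120 N. Pads are 22 mm wide; open, the fingers measure 114 mm over their backs; the gripper's body (76 mm by 85 mm) begins 54 mm behind the grasp point. The pads swing forward as they close: fully open they stand 13 mm farther back than shut.
Start: joints at [-1.188, 0.615, -0.013, 1.423, 0.008, 1.103, -0.04], TCP at [0.259, 0.596, 0.304] pointing down, gripper open.
Joint ranges: [-3.12, 3.12], [-0.3, 2.06], [-1.34, 1.32], [0.26, 2.42], [-1.36, 4.5], [0.01, 1.98], [-2.84, 2.84]. Speed limits (rad/s): [2.79, 2.79, 3.14, 3.14, 3.14, 3.14, 3.14].

INTERFACE

Orientations are given as a unit quaternion [x, y, z, w].
In Python, from station import arm, snapshot, camera_info, ticket gives the robot as it stands. Calls block until the motion is done:
- arm.movep(position, orientation): joint-space move of the TCP to a pose.
- arm.line_to(position, velocity=0.15, ori=None): straight line of the TCP; ori=None keeps the orientation; velocity is the mean speed in m/s.
- arm.move_j(angles): joint-space move.
- arm.move_gripper(opening, effort=None): opening from 0.0 (shut) to 1.0 (fully open); effort is the grip in N (None keeps the last); returns when the fingers have stopped.
- arm.pause(seconds).
- arm.ik(position, orientation): joint angles nearest the present ones, or None.
- snapshot(name): name is "scene" or "side" or "wrist"; returns the picture (420x560x3 uint8, blue, green, red); there is no depth.
- camera_info(name): a dict with "fx", "fy", "cx", "cy" (pixels), "R" (3x3) and "t" (3): a world point X has camera coordinates R X + t; the wrist camera has in their place "T_tool_cam" (4x4, takes a point from camera to tool coordinates, whose origin is the TCP and whose axes are the tool frame's). Camera axes: x right, y down, z forward; pixel columns grow to the right and rows downward; lengths in m; the calibration is good to about 2 mm. The wrist camera is an equidistant fisheye: a pixel r from the principal point sees the ray r / f radians off the axis. A picture is of the moment at which its call begins: read the wrist's pose just before it. camera_info takes no time and is no camera call.
A pose or a line that the arm cannot do raises arm.MotionError and nothing moves.
- ticket.finish_job(): hands the job in, once; it reports no verdict.
Readings, each from a call of its own:
- arm.read_time(): time.
- arm.read_joint_positions(): joint angles.
- arm.read_dq(): joint speeds.
- arm.read_effort(): joint torques, N m.
- arm.read_tool_pos(): TCP position.
- arm.read_eef_rot(): TCP orientation.
- arm.read_ft_force(): force on the tool from outside, world axes, zero at the start.
- arm.read_wrist_torque(): the same for the moment, N m.
- arm.read_opening(): opening from 0.0 (shut) to 1.0 (fully open).
Only numpy, scipy, OpenCV 4.12 (cv2) and the standard library are available. Lean on these libraries where they do the work, as an engineer would, in place of code of your own. Each camera call takes 0.05 s, during which the arm holds its last target. There are 200 camera calls.

## Working session

There is one attempt and no reset: what is moved stays moved. The work goes in short steps, each a Python script; the robot and the scene stay as the last script left them, time stands still between calls to the robot, and variables do not carry over. Pictures are saved under pics/ and viewed, on a budget of 10 in all, crops included, one or two more only if the job needs it, and the job is handed in when it is done.

```bash
ls; mkdir -p pics
python3 - <<'E'
from station import arm, snapshot, camera_info
import cv2
for n in("scene","side","wrist"):
    cv2.imwrite(f"pics/{n}0.png",snapshot(n)); print(n,camera_info(n))
print(arm.read_time(),arm.read_tool_pos(),arm.read_eef_rot(),arm.read_opening())
import numpy as np
a=cv2.imread("pics/scene0.png");b=cv2.imread("pics/side0.png")
E
```

```text
pics
scene {'fx': 416.63295140343376, 'fy': 416.63295140343376, 'cx': 278.69273231315185, 'cy': 215.45325331279153, 'R': array([[-0.2011907 ,  0.97950224,  0.0098824 ],
       [ 0.65956825,  0.1429211 , -0.73793176],
       [-0.72421822, -0.14194689, -0.67480297]]), 't': array([ 0.12608744, -0.29815537,  1.12994151])}
side {'fx': 419.7579007417777, 'fy': 419.7579007417777, 'cx': 284.86849223039576, 'cy': 211.95935483647008, 'R': array([[-9.06627966e-01, -4.21930920e-01, -1.73410811e-04],
       [-2.96455473e-01,  6.37303783e-01, -7.11307276e-01],
       [ 3.00233048e-01, -6.44839660e-01, -7.02881163e-01]]), 't': array([0.47512011, 0.2230761 , 0.62939655])}
wrist {'fx': 325.19226210127806, 'fy': 325.19226210127806, 'cx': 284.2999718591174, 'cy': 204.06018027622062, 'T_tool_cam': array([[-1.01293834e-03, -2.80041310e-01,  9.59987416e-01,
        -7.01576935e-02],
       [ 9.99998922e-01, -1.30450629e-03,  6.74614673e-04,
        -1.16429013e-03],
       [ 1.06338965e-03,  9.59987064e-01,  2.80042329e-01,
        -7.09924849e-02],
       [ 0.00000000e+00,  0.00000000e+00,  0.00000000e+00,
         1.00000000e+00]])}
0.15 [0.25877273 0.59579383 0.3030298 ] [ 0.14316368  0.69245739 -0.14449977  0.69218981] 0.9993547196463933
```

View pics/scene0.png

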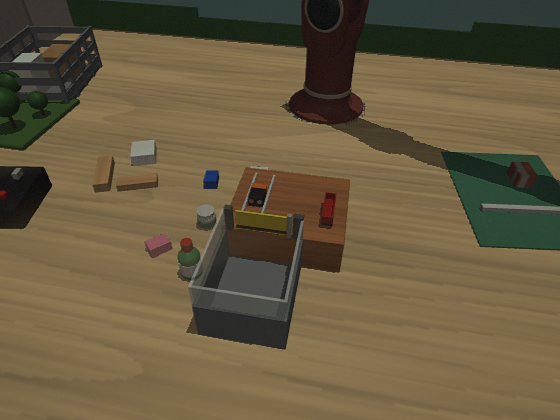

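View pics/side0.png

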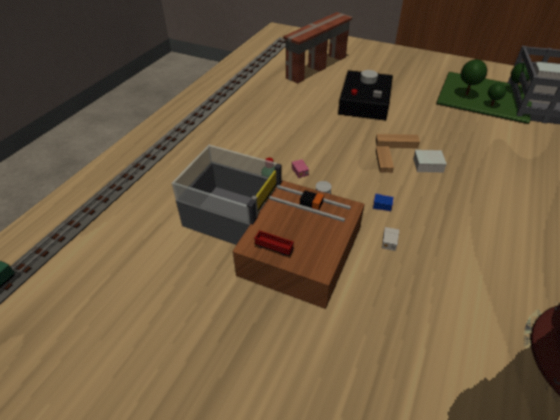

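Scene view: the black block with the orange band is at (257,194), in the lane by the yellow flap (262,221). The red wagon is at (328,209), the paint tin at (206,214) and the glue at (188,258). Side view: block at (311,199), flap (266,187), wagon (274,243). Lookalikes in the scene view: blue block (211,180), pink block (158,245), white box (144,152) and wooden blocks (104,172). I choose the black one in the lane and will check it in a close crop.

Run:
```python
import cv2,numpy as np
a=cv2.imread("pics/scene0.png")[160:270,220:360];b=cv2.imread("pics/side0.png")[150:300,230:370]
a=cv2.resize(a,None,fx=4,fy=4,interpolation=cv2.INTER_CUBIC)
b=cv2.resize(b,None,fx=4,fy=4,interpolation=cv2.INTER_CUBIC)
cv2.imwrite("pics/a1.png",a);cv2.imwrite("pics/b1.png",b)
```

```text
(no output)
```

View pics/a1.png

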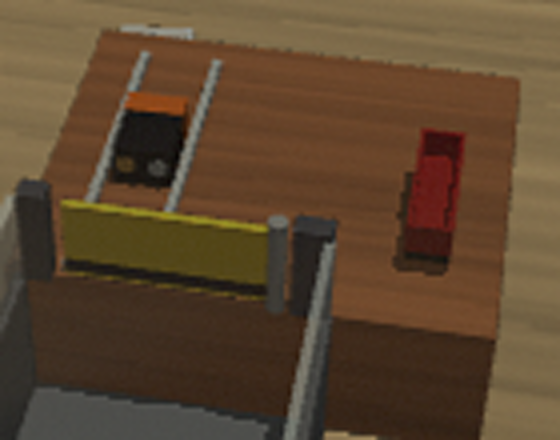

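View pics/b1.png

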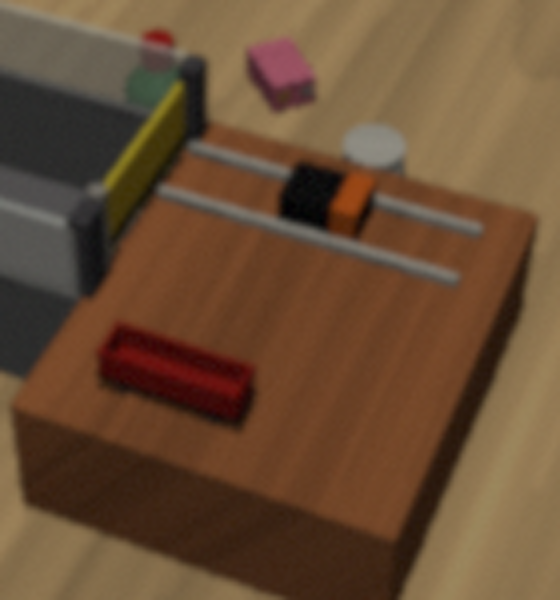

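The crops confirm the choice: the black block with its orange end towards the robot lies between the rails, at (150,140) in the scene crop and (328,198) in the side crop. The flap is shut, and the wagon stands well left. Next I triangulate the corners.

```bash
cat > geo.py <<'E'
import numpy as np
from station import camera_info
OFF={"scene":(220,160),"side":(230,150)}
def ray(n,p):
    c=camera_info(n); u,v=[(q+.5)/4-.5+o for q,o in zip(p,OFF[n])]
    d=c["R"].T@np.array([(u-c["cx"])/c["fx"],(v-c["cy"])/c["fy"],1]); return -c["R"].T@c["t"],d/np.linalg.norm(d)
def tri(a,b):
    A=np.zeros((3,3));r=np.zeros(3);L=[ray("scene",a),ray("side",b)]
    for o,d in L: P=np.eye(3)-np.outer(d,d);A+=P;r+=P@o
    X=np.linalg.solve(A,r); return X,max(np.linalg.norm(np.cross(X-o,d)) for o,d in L)
def plane(n,p,z): o,d=ray(n,p); return o+d*(z-o[2])/d[2]
E
python3 - <<'E'
from geo import *
np.set_printoptions(precision=4,suppress=True)
pts={"BR":((104,31),(535,215),(-170,-70,70)),"BL":((519,77),(392,543),(-170,130,70)),"FL":((495,338),(15,407),(0,130,70)),
"flapTopFree":((63,202),(184,87),(0,-43,112)),"railR_end":((147,54),(481,229),(-149,-44,75)),"railL_end":((217,63),(457,277),(-149,-10,75))}
M=[];W=[]
for k,(a,b,m) in pts.items():
    X,e=tri(a,b); print(k,X,e*1e3,"mm"); M.append(m);W.append(X)
M=np.array(M)/1e3;W=np.array(W)
mc,wc=M.mean(0),W.mean(0)
m,w=(M-mc)[:,:2],(W-wc)[:,:2]
th=np.arctan2((m[:,0]*w[:,1]-m[:,1]*w[:,0]).sum(),(m*w).sum())
R=np.array([[np.cos(th),-np.sin(th),0],[np.sin(th),np.cos(th),0],[0,0,1]]);t=wc-R@mc
print("th",th,"t",t);print("res mm",1e3*(W-M@R.T-t))
inv=lambda X:1e3*R.T@(X-t)
for k,a,b in(("bat near-right top",(127,94),(376,178)),("bat near-left top",(187,98),(340,205))):
    X,e=tri(a,b);print(k,X,e*1e3,inv(X))
for n,p,z in(("scene",(127,94),.09),("scene",(187,98),.09),("side",(297,165),.09),("side",(376,178),.09),("side",(284,195),.09),("side",(335,207),.09)):print(n,p,inv(plane(n,p,z)))
print("wagon");
for p in((423,130),(464,133),(406,228),(450,238)):print(inv(plane("scene",p,.094)))
for p in((118,325),(253,372),(101,350),(243,390)):print(inv(plane("side",p,.094)))
np.savez("frame.npz",R=R,t=t)
E
```

```text
BR [ 0.4136 -0.1084  0.0681] 1.4433825487150895 mm
BL [0.4078 0.0903 0.0681] 2.2197669440096153 mm
FL [0.5746 0.0929 0.066 ] 0.4029309310977077 mm
flapTopFree [ 0.579  -0.0791  0.1084] 1.0296081059374051 mm
railR_end [ 0.4322 -0.0829  0.0728] 0.6101112568651847 mm
railL_end [ 0.4319 -0.0495  0.0728] 0.6236562526533208 mm
th 0.023468202850562697 t [ 0.5799 -0.0358 -0.0026]
res mm [[ 2.0134  1.36    0.7421]
 [ 0.9765  0.1185  0.7616]
 [-2.2232 -1.2629 -1.4077]
 [-1.8207 -0.3062 -1.0088]
 [ 0.2431  0.3143  0.4713]
 [ 0.8109 -0.2236  0.4416]]
bat near-right top [ 0.4826 -0.079   0.0882] 0.7661186467575996 [-98.2687 -40.9518  90.7819]
bat near-left top [ 0.4883 -0.0501  0.0945] 1.5241262620624645 [-91.8405 -12.1859  97.0802]
scene (127, 94) [-96.8422 -41.0485  92.624 ]
scene (187, 98) [-99.0757 -14.6954  92.624 ]
side (297, 165) [-62.716  -31.8186  92.624 ]
side (376, 178) [-98.7499 -37.9385  92.624 ]
side (284, 195) [-64.8526 -10.7788  92.624 ]
side (335, 207) [-88.5737 -12.5819  92.624 ]
wagon
[-91.6832  89.0171  96.624 ]
[-92.9848 106.2957  96.624 ]
[-28.9928  88.325   96.624 ]
[-26.4556 106.0111  96.624 ]
[-33.4181  93.4302  96.624 ]
[-94.1919  94.8012  96.624 ]
[-33.1778 108.5754  96.624 ]
[-94.2281 105.0942  96.624 ]
```

```bash
cat > mv.py <<'E'
import numpy as np, cv2
from scipy.spatial.transform import Rotation as Ro
from station import arm, snapshot, camera_info, ticket
f=np.load("frame.npz"); R,t=f["R"],f["t"].copy(); t[2]=0   # ledge heights: text agrees within 3 mm; table is z=0
SEP=99.5; DY=39.; DX=np.sqrt(SEP**2-DY**2); YB=-20.
yt=R@np.array([DX,DY,0])/SEP; xt=np.array([0,0,-1.])
def quat(s): y=s*yt; return Ro.from_matrix(np.c_[xt,y,np.cross(xt,y)]).as_quat()
def tcp(xB,z): return R@(np.array([xB+DX/2,YB+DY/2,0])/1e3)+t+[0,0,z]   # xB: rear finger's centre in bin x, mm
E
python3 - <<'E'
from mv import *
r=[]
for s in(1,-1):
    for p in(tcp(-116,.3),tcp(-116,.139),tcp(-15,.139)):
        q=arm.ik(p,quat(s)); print(s,p.round(4),None if q is None else np.round(q,2))
    if arm.ik(tcp(-116,.3),quat(s)) is not None:
        q=np.array(arm.ik(tcp(-116,.3),quat(s))); r.append((np.abs(q-arm.read_joint_positions()).max(),s))
s=min(r)[1]; print(r,s); np.save("s.npy",s)
arm.movep(tcp(-116,.3),quat(s)); arm.line_to(tcp(-116,.21))
print(arm.read_time(),arm.read_tool_pos())
T=np.eye(4);T[:3,:3]=Ro.from_quat(arm.read_eef_rot()).as_matrix();T[:3,3]=arm.read_tool_pos();np.save("T1.npy",T)
w,a,b=snapshot("wrist"),snapshot("scene"),snapshot("side")
cv2.imwrite("pics/w2.png",w)
z=lambda im,x,y:cv2.resize(im[y:y+190,x:x+190],(400,400),interpolation=cv2.INTER_CUBIC)
cv2.imwrite("pics/ab2.png",np.hstack([z(a,180,90),z(b,200,90)]))
E
```

```text
1 [ 0.5097 -0.0379  0.3   ] [-0.19  0.42  0.32  1.83 -0.16  0.92  0.63]
1 [ 0.5097 -0.0379  0.139 ] [-0.07  0.65  0.15  1.99 -0.19  0.52  0.64]
1 [ 0.6106 -0.0355  0.139 ] [-0.09  0.76  0.19  1.71 -0.2   0.7   0.63]
-1 [ 0.5097 -0.0379  0.3   ] [-0.66  0.63  1.14  1.85 -0.65  1.09 -1.99]
-1 [ 0.5097 -0.0379  0.139 ] [-0.6   0.95  1.13  2.01 -1.1   0.98 -1.6 ]
-1 [ 0.6106 -0.0355  0.139 ] [-0.55  1.05  1.13  1.72 -1.06  1.11 -1.78]
[(np.float64(0.9931713405025828), 1), (np.float64(1.9490569856600575), -1)] 1
3.325 [ 0.5102539  -0.03786042  0.2105398 ]
```

View pics/w2.png

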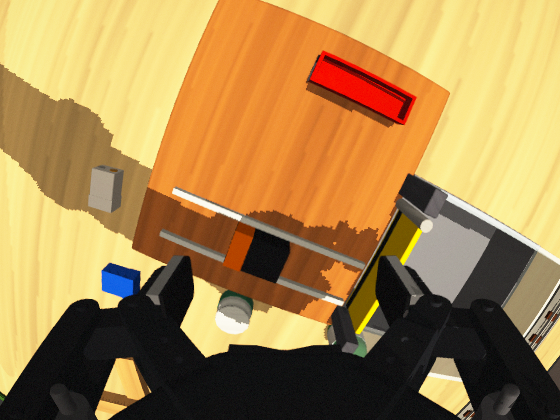

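View pics/ab2.png

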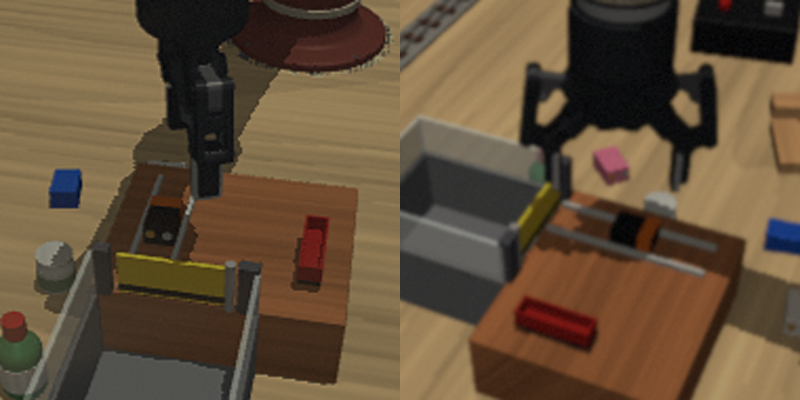

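Wrist view: battery top spans about (225-290, 219-283), with the orange end on the left. The hinge pin is at (426,227), the rail ends at (174,190) and (161,234), and the ledge corner at (449,94). The wagon at (361,88) is well clear. The scene and side views show the fingers free above the lane. I now check the frame against wrist rays and project the assumed fingertip geometry.

```bash
python3 - <<'E'
from mv import *
np.set_printoptions(precision=1,suppress=True)
c=camera_info("wrist");T=np.load("T1.npy");C=c["T_tool_cam"];f,cx,cy=c["fx"],c["cx"],c["cy"]
def wp(u,v,z):
    d=np.array([u-cx,v-cy])/f;r=np.hypot(*d);v3=np.r_[np.sin(r)*d/r,np.cos(r)]
    W=T@C;d=W[:3,:3]@v3;o=W[:3,3];return 1e3*(R.T@(o+d*(z-o[2])/d[2]-t))
def pj(p):
    q=np.linalg.inv(C)@np.r_[np.array(p)/1e3,1];a=np.arctan2(np.hypot(q[0],q[1]),q[2]);n=q[:2]/np.hypot(q[0],q[1]);return f*a*n+[cx,cy]
for k,u,v,z in(("ledge FL (0,130)",449,94,.07),("ledge BR(-170,-70)",133,247,.07),("railL end(-149,-10)",174,190,.075),("railR end(-149,-44)",161,234,.075),("railL far(-4,-10)",365,268,.075),("hinge(0,42)",426,227,.114),
 ("bat nl",239,219,.09),("bat nr",225,265,.09),("bat fl",290,237,.09),("bat fr",272,283,.09)):print(k,wp(u,v,z))
for x in(60,66,73):
    print(x,[pj((x,sy*yy,zz)) for sy in(-1,1) for yy in(42.5,57) for zz in(11,)])
E
python3 -c "
import cv2;w=cv2.imread('pics/w2.png');cv2.imwrite('pics/w2c.png',cv2.resize(w[190:350,120:420],None,fx=2.6,fy=2.6,interpolation=cv2.INTER_CUBIC))"
```

```text
ledge FL (0,130) [  0.6 125.5  70. ]
ledge BR(-170,-70) [-166.6  -69.1   70. ]
railL end(-149,-10) [-146.7  -11.2   75. ]
railR end(-149,-44) [-146.5  -46.1   75. ]
railL far(-4,-10) [ -1.4 -12.8  75. ]
hinge(0,42) [  3.1  38.7 114. ]
bat nl [-98.1  -7.1  90. ]
bat nr [-95.6 -41.2  90. ]
bat fl [-64.1  -5.7  90. ]
bat fr [-61.9 -41.2  90. ]
60 [array([196.9, 291.4]), array([168.7, 289.9]), array([374.9, 291. ]), array([402.9, 289.3])]
66 [array([199.8, 285.2]), array([172.3, 283.8]), array([371.9, 284.8]), array([399.2, 283.3])]
73 [array([202.9, 278.4]), array([176.3, 277.2]), array([368.7, 278. ]), array([395.1, 276.7])]
```

View pics/w2c.png

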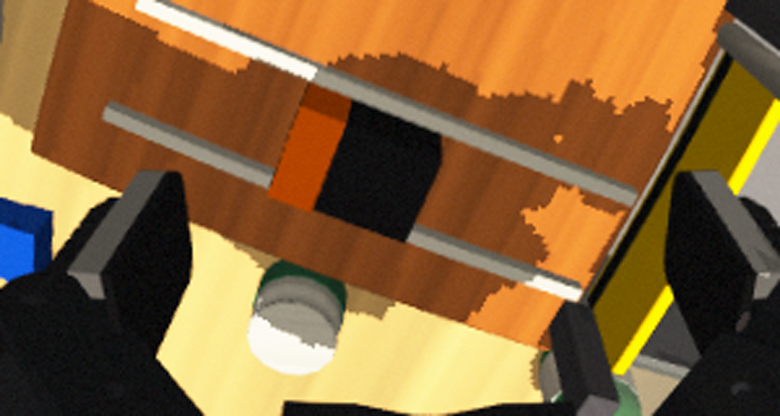

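Wrist rays put the frame about (+2.5, -2) mm from the two-camera fit. I split the difference, since this plan has more margin than that. The battery spans x of about -99 to -61, and the fingertips are about 60 mm ahead of the TCP when open. Next I go down and push until the flap is open, then check.

```bash
sed -i 's/^SEP/t+=R@np.array([.0015,-.001,0]); SEP/' mv.py
python3 - <<'E'
from mv import *
arm.line_to(tcp(-116,.21)); arm.line_to(tcp(-116,.139),.08); print(arm.read_tool_pos(),arm.read_ft_force())
arm.line_to(tcp(-72,.139),.05); print(arm.read_tool_pos(),arm.read_ft_force(),arm.read_time())
w,a,b=snapshot("wrist"),snapshot("scene"),snapshot("side")
z=lambda im,x,y:cv2.resize(im[y:y+140,x:x+140],(400,400),interpolation=cv2.INTER_CUBIC)
cv2.imwrite("pics/c3.png",np.vstack([np.hstack([z(a,210,150),z(b,220,130)])]));cv2.imwrite("pics/w3.png",w)
E
```

```text
[ 0.51151612 -0.0389953   0.13939133] [ 0.586824    1.11608227 -0.30047287]
[ 0.55495898 -0.03847643  0.13860935] [-2.26277765 -2.40432035 -2.0016024 ] 5.8
```

View pics/c3.png

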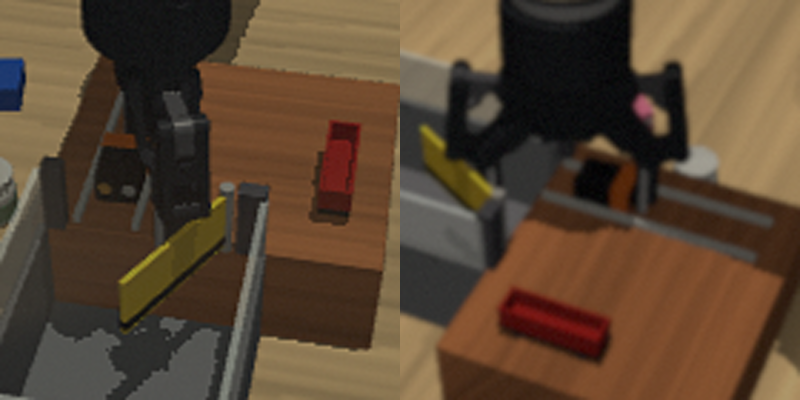

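View pics/w3.png

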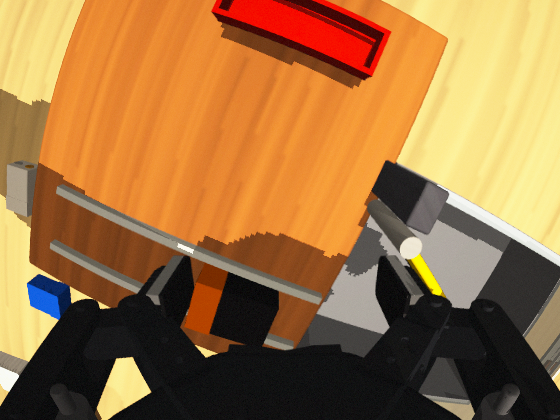

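The flap is held about 1 rad open. The battery is square in the lane against the rear finger, with its front end still short of the sill, and the wagon is untouched. Continuing the push.

Run:
```python
from mv import *
arm.line_to(tcp(-35,.139),.05); print(arm.read_ft_force())
arm.line_to(tcp(-14,.139),.05); print(arm.read_ft_force(),arm.read_tool_pos()-tcp(-14,.139)); arm.pause(.4); print(arm.read_time())
w,a=snapshot("wrist"),snapshot("scene")
cv2.imwrite("pics/c4.png",np.hstack([cv2.resize(a[150:360,180:370],(380,420),interpolation=cv2.INTER_CUBIC),w[:,70:490]]))
```

```text
[ 0.90006839 -0.90904093 -0.33910277]
[ 0.52810245 -0.20322437  1.22958991] [7.62613408e-04 3.69374195e-05 6.03875618e-05]
7.8083
```

View pics/c4.png

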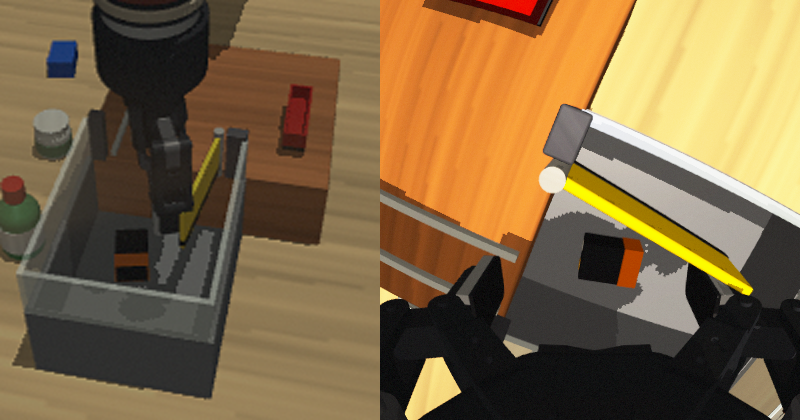

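The battery lies on the bin floor at (131,255) in the left panel, and the flap still rests on the front finger. I retreat along the same line so the flap shuts behind the finger, then lift.

Run:
```python
from mv import *
arm.line_to(tcp(-118,.139),.08); arm.line_to(tcp(-118,.30),.15); arm.pause(.7); print(arm.read_time(),arm.read_ft_force())
w,a,b=snapshot("wrist"),snapshot("scene"),snapshot("side")
cv2.imwrite("pics/c5.png",np.hstack([cv2.resize(i,(400,420),interpolation=cv2.INTER_CUBIC) for i in(a[150:360,175:375],b[120:330,170:370])]))
cv2.imwrite("pics/w5.png",w)
```

```text
11.2833 [ 0.5581037   0.33507083 -0.53986189]
```

View pics/c5.png

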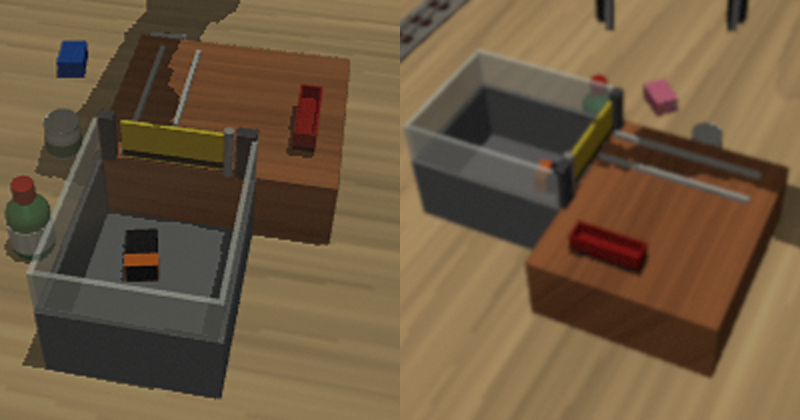

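Run:
```python
from mv import *
import geo
geo.OFF={"scene":(0,0),"side":(0,0)}
s=lambda u,v:(4*u,4*v)
X,e=geo.tri(s(175+141/2,150+260/2),s(170+145/2,120+172/2)); print("orange in bin frame",1e3*(R.T@(X-t)),e*1e3)
ticket.finish_job(); print(arm.read_time())
```

```text
orange in bin frame [ 59.29553786 -15.25569143  20.26532443] 1.268268205511371
the job is handed in; nothing more can be done
the job is handed in; nothing more can be done
```

The battery is lying in the bin and the flap is shut again behind it. I handed the job in at about 11.3 s on the robot clock. I opened the gripper fully and turned it so one finger led the other. In one straight push the front finger swung the flap open and held it, while the rear finger pushed the battery along its lane and over the sill. I then backed out along the same line and lifted clear.

**Last checks**
- **Battery:** the orange band triangulates to bin (59, -15, 20) mm, inside the bin and at about a 20 mm block's top height above the floor.
- **Flap:** the last scene and side pictures show it shut. The battery was not seen near it in any picture, though I took none while it was falling.
- **Bystanders:** the wagon, paint tin and glue bottle look unmoved by eye; I did not measure them again.
- **Forces:** the wrist readings I took between moves were all under 5 N.

**Disagreements:** the wrist camera placed the bin about 2.5 mm from where the two fixed cameras did, and the fixed cameras read heights about 2.6 mm low. I split the sideways difference, used the given heights, and kept clearances larger than these errors.

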